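Gauge the mortar level in a mould and lock the reading

ROBOT

A 6-joint arm with a two-finger parallel gripper is mounted at the origin on a cart in front of the work surface, level with it; the furniture and walls round the work are solid. World frame = base frame: x ahead of the robot, y to its left, z up, the work surface at z = 0. Lengths are in m, angles in rad, forces in N, time in s.
With the tool pointing down it reaches from about 0.35 to 0.975 m from the base axis. Payload 7.1 kg.
Tool frame: the origin (TCP) lies on the centre line of the jaws, within the pads' length; the fingertips stand 22 mm ahead of it and the grasp point (between the pads) lies 3 mm ahead of it; z points along the fingers, y is the line along which they close (so a half turn about z gives the same grasp; the last joint's range is limited). The gripper opens to 88 mm and grips with 3 to 60 N. Pads are 20 mm wide; open, the fingers measure 115 mm over their backs; the gripper's body (75 mm by 178 mm) begins 61 mm behind the grasp point.
Start: joints at [-1.166, 0.423, 1.63, -0, 1.089, -0.019], TCP at [0.257, -0.57, 0.245] pointing down, gripper open.
Joint ranges: [-3, 3], [-0.9, 2.11], [0.09, 2.58], [-1.31, 4.45], [0.11, 2.69], [-2.54, 2.54]. Speed limits (rad/s): [2.39, 2.39, 3.01, 3.14, 3.14, 3.14].

INTERFACE

Orientations are given as a rotation vector (axis times angle).
In Python, from station import telemetry, viewer, r gives the robot as it stands.
- The arm moves only by the tool play_rows, never from a script. Its argument "commands" is a list of rows, each an object with "dp": the shift along the tool's x, y, z in units of 30 mm (1.0 is 30 mm), a list of three; "angular": the turn, a rotation vector about the tool's x, y, z in units of 6 degrees (1.0 is 6 degrees), a list of three. In form: [{"dp": [dx, dy, dz], "angular": [ax, ay, az]}, ...]. A call has 1 to 20 rows; each row shifts and turns the commanded pose from where the row before left it, along the tool's axes as they then stand; what a row does not reach is not made up. A row lasts 1/12 s, in which the tool goes at most 41.7 mm and 7.16 degrees, less where a joint would pass 70% of its speed; a pose out of reach is approached as far as the arm can. A call with a number of a shift or a turn outside -1 to 1 is refused whole. A call with a gripper value outside its range is refused whole. "hand" is the gripper's target within -1 to 1 (fully open at 1, half-way at 0, shut at -1), set as the call begins (left out, the last holds). The fingers move at their own pace and stop on an object; "grip_force" is the grip in N (left out, the last holds). Time passes only in rows, so rows that do not move let the fingers close. It gives the time, the measured TCP pose, the force, the opening and the grip force at its end, in the units of the state.
- telemetry.get_obs(): the state, without advancing time (a new reading comes with each control period).
- viewer.capture(name): name is "scene" or "top" or "wrist"; returns the picture (384x512x3 uint8, blue, green, red); there is no depth.
- viewer.camera_info(name): a dict with "camera_matrix" (3x3 intrinsics, pixels), "extrinsics" (4x4, takes a point from world to camera coordinates); the wrist camera has in their place "T_tool_cam" (4x4, takes a point from camera to tool coordinates, whose origin is the TCP and whose axes are the flange's). Camera axes: x right, y down, z forward; pixel columns grow to the right and rows downward; lengths in m; the calibration is good to about 2 mm. The wrist camera is an equidistant fisheye: a pixel r from the principal point sees the ray r / f radians off the axis. A picture is of the moment at which its call begins: read the wrist's pose just before it. camera_info takes no time and is no camera call.
- r.hand_in(): hands the job in; it is judged then, once.
The state is a dict: "time": time; "joint_pos": joint angles; "qvel": joint speeds; "effort": joint torques, N m; "ee_pos": TCP position; "tcp_rot": TCP orientation; "force": force on the tool from outside, world axes, zero at the start; "ft_torque": the same for the moment, N m; "opening": finger opening in m; "finger_force": force on a finger pad.
Only numpy, scipy, OpenCV 4.12 (cv2) and the standard library are available. Lean on these libraries where they do the work, as an engineer would, in place of code of your own. Each camera call takes 0.05 s, during which the arm holds its last target. There are 200 camera calls.

TASK

Stand the depth gauge across the rim of the steel mould so that its probe is over the middle of the well, flat on the rim. Lower the probe gently until it touches the mortar at the bottom, and then, with the probe still touching, fold its locking lever fully down. Leave the gauge standing there, locked and still touching the mortar.

Things in the scene. Friction and masses are not known exactly. Their poses are not given: they have to be found in the camera images.
- mould: steel mortar mould fixed to the table: square block 90 x 90 mm (base plate 92 x 92), 50 mm high, with a square open well of 50 x 50 mm in the middle of its top and walls 20 mm thick. Hardened grey mortar lies in the well with its level top somewhere from 12 to 30 mm below the rim (different each time, not told). Origin: centre of its underside on the table; z up, x and y along its sides
- mould_rim (a point): centre of the well's mouth at the height of the rim (50 mm above the table); axes as the mould's. Mould and gauge lie on the table's front strip; two fixed boxes up to 0.37 m high stand just behind it, their fronts about 60 mm behind the mould's and gauge's centres at the nearest: bring the hand in from the robot's side, keep the wrist clear of them
- gauge: loose steel bridge depth gauge, 0.6 kg in all, standing on the table: flat bridge base 100 mm long (its x) x 36 mm wide (its y) x 14 mm high, with a guide block 26 x 26 mm up to 34 mm above the underside; through it slides the upright round probe rod. Axes: x along the bridge, z up; the locking lever is on the -x side, and the gauge stands with -x roughly towards the robot. Origin: centre of its underside, on the rod's axis
- gauge_foot (a point): centre of the underside of the gauge's base (same point and axes as the gauge's origin)
- probe: the sliding probe of the gauge: rod of 8 mm diameter with a rounded tip below and a thumb block on top. Its origin lies on the rod's axis, at the gauge's origin when the probe is fully up, and moves with the rod. Friction of 2.5 N holds it at any height when let go; its travel is 40 mm
- probe_head (a point): centre of the probe's thumb block, 26 mm along the gauge's x, 18 mm along its y (grasp it across y) and 24 mm high; 94 mm above the gauge's underside when the probe is fully up. Pulled up by it, the probe meets its top stop and the whole gauge then lifts with it and hangs level
- probe_tip (a point): lowest point of the probe, 88 mm below probe_head; 6 mm above the gauge's underside when the probe is fully up
- lever_pad (a point): centre of the round pad (12 mm diameter, 16 mm wide along the gauge's y) at the end of the locking lever, 42 mm from the hinge. Press it from above (2 N) and follow it outwards on its arc, as it can bind if pressed straight down, until the lever is level at its stop (pad then 56 mm from the rod's axis, 26 mm above the underside)
- lock (a joint): angle of the locking lever: 0 raised 30 degrees above level (open), 0.52 level at its stop (locked); it stays where it is left. The lever slants up and away to the gauge's -x; its hinge lies along the gauge's y, 14 mm from the rod's axis towards -x and 26 mm above the gauge's underside

How it is judged:
By the outcome, as a careful person would: the job done as asked, in the order asked, and still so for the second after the job is handed in, with the robot touching nothing.
It also fails if it takes over 54 s, if anything falls off the work surface, if the arm or the gripper's body presses on something with over 40 N, if the wrist force passes 120 N, or if a joint passes its speed limit or range.

## Working session

There is one attempt and no reset: what is moved stays moved. The work goes in short steps, Python scripts to look and compute and a tool call to move; the robot and the scene stay as the last step left them, time stands still between calls to the robot, and variables do not carry over. Pictures are saved under pics/ and viewed, at most 10 in all, crops included, and the job is handed in when it is done.

Besides the shell and the picture viewer there is one more tool, called after "Request:" as a command line: name --argument value ..., lists and objects as JSON in quotes. play_rows: Moves the arm, as the interface text tells. Shifts and turns lie within -1 to 1; 1 stands for 30 mm of shift or 6 degrees of turn. Its arguments: {"type":"object","properties":{"commands":{"type":"array","items":{"type":"object","properties":{"dp":{"type":"array","items":{"type":"number","minimum":-1,"maximum":1}},"angular":{"type":"array","items":{"type":"number","minimum":-1,"maximum":1}}}}},"hand":{"type":"number"},"grip_force":{"type":"number"}},"required":["commands"]}

```bash
mkdir -p pics
python3 - <<'E'
from station import telemetry, viewer, r
import cv2, numpy as np
np.set_printoptions(precision=4,suppress=True)
o=telemetry.get_obs(); print(o)
for n in("scene","top","wrist"):
    cv2.imwrite(f"pics/{n}0.png",viewer.capture(n)); print(n,viewer.camera_info(n))
a=[cv2.imread(f"pics/{n}0.png") for n in("scene","top")]
cv2.imwrite("pics/both.png",cv2.resize(np.vstack(a),(800,1200))[:600])
E
```

```text
{'time': 0.0, 'joint_pos': array([-1.166 ,  0.4238,  1.6307, -0.    ,  1.0886, -0.019 ]), 'qvel': array([-0.0006, -0.0001,  0.0013, -0.0001, -0.0003, -0.0001]), 'effort': array([  0.0017, -54.4615, -27.3666,   0.0645,   0.0228,  -0.0001]), 'ee_pos': array([ 0.2568, -0.5692,  0.2439]), 'tcp_rot': array([-3.0699, -0.6604,  0.0005]), 'force': array([ 0.6304, -0.5845,  0.4437]), 'ft_torque': array([ 0.0138, -0.001 ,  0.0326]), 'finger_force': 0.0, 'opening': 0.08802390751887548}
scene {'camera_matrix': array([[391.4017,   0.    , 260.9428],
       [  0.    , 391.4017, 190.4136],
       [  0.    ,   0.    ,   1.    ]]), 'extrinsics': array([[-0.8138, -0.5811, -0.0036,  0.3794],
       [-0.3955,  0.5583, -0.7293,  0.2607],
       [ 0.4258, -0.5921, -0.6842,  0.9351],
       [ 0.    ,  0.    ,  0.    ,  1.    ]])}
top {'camera_matrix': array([[415.2812,   0.    , 254.7412],
       [  0.    , 415.2812, 190.3275],
       [  0.    ,   0.    ,   1.    ]]), 'extrinsics': array([[-0.004 , -0.9996, -0.0269,  0.0225],
       [-0.9883,  0.0081, -0.1526,  0.491 ],
       [ 0.1528,  0.026 , -0.9879,  1.0379],
       [ 0.    ,  0.    ,  0.    ,  1.    ]])}
wrist {'camera_matrix': array([[297.3186,   0.    , 254.4182],
       [  0.    , 297.3186, 190.144 ],
       [  0.    ,   0.    ,   1.    ]]), 'T_tool_cam': array([[ 0.    , -0.9635, -0.2679,  0.0745],
       [ 1.    , -0.0002,  0.0009,  0.0006],
       [-0.001 , -0.2679,  0.9635, -0.1406],
       [ 0.    ,  0.    ,  0.    ,  1.    ]])}
```

View pics/top0.png

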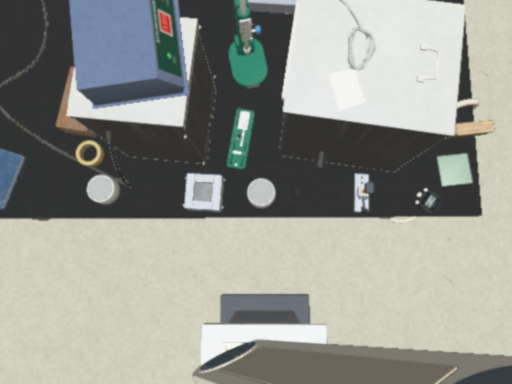

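View pics/scene0.png

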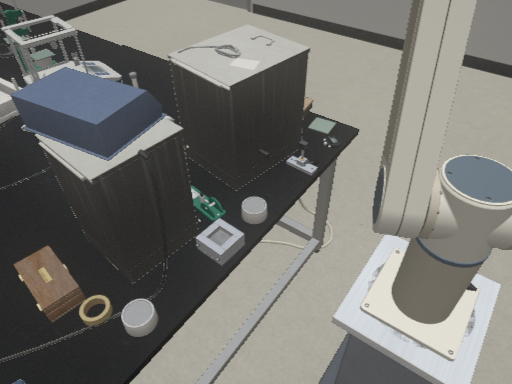

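The top view shows the mould at about (204,192) and the gauge at about (362,192). I'll enlarge both in one composite picture.

```bash
cat > h.py <<'E'
from station import telemetry, viewer, r
import cv2, numpy as np
from scipy.spatial.transform import Rotation as R
np.set_printoptions(precision=4,suppress=True)
def topray(name,uv,z):
    c=viewer.camera_info(name);K=c["camera_matrix"];E=c["extrinsics"]
    d=E[:3,:3].T@np.linalg.solve(K,[uv[0],uv[1],1.]); p=-E[:3,:3].T@E[:3,3]
    return p+d*(z-p[2])/d[2]
def tool():
    o=telemetry.get_obs();return o["ee_pos"],R.from_rotvec(o["tcp_rot"])
def wray(uv,z,pose):
    c=viewer.camera_info("wrist");K=c["camera_matrix"];T=c["T_tool_cam"]
    q=(np.array(uv,float)-K[:2,2])/K[0,0];t=np.hypot(*q)
    d=np.array([*(q/t*np.sin(t)),np.cos(t)]);p,r_=pose
    o=p+r_.apply(T[:3,3]);d=r_.apply(T[:3,:3]@d)
    return o+d*(z-o[2])/d[2]
def wproj(P,pose):
    c=viewer.camera_info("wrist");K=c["camera_matrix"];T=c["T_tool_cam"];p,r_=pose
    x=T[:3,:3].T@(r_.inv().apply(np.array(P)-p)-T[:3,3]);n=np.hypot(x[0],x[1]);t=np.arctan2(n,x[2])
    return K[:2,2]+K[0,0]*t*x[:2]/n
E
python3 - <<'E'
from h import *
im=cv2.imread("pics/top0.png")
a=cv2.resize(im[162:222,174:234],(400,400),interpolation=cv2.INTER_CUBIC);b=cv2.resize(im[162:222,333:393],(400,400),interpolation=cv2.INTER_CUBIC)
cv2.imwrite("pics/crop1.png",np.hstack([a,b]))
print(topray("top",(204,192),.05),topray("top",(362,200),.014))
E
```

```text
[0.486  0.1496 0.05  ] [ 0.4669 -0.2611  0.014 ]
```

View pics/crop1.png

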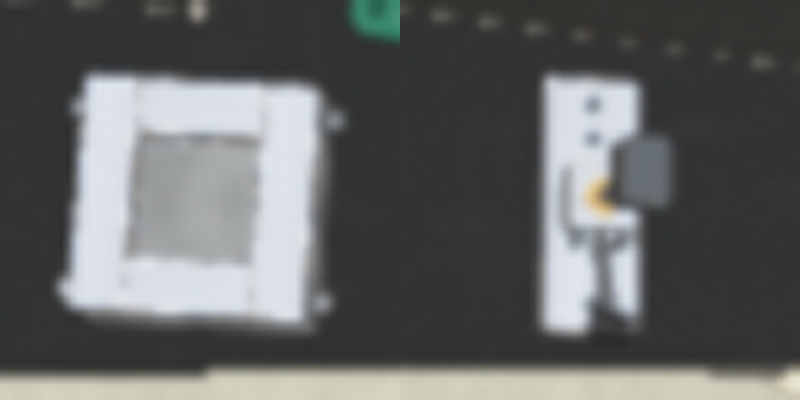

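The mould's well mouth is centred near top pixel (203.2,191.7), with the mould turned about 3°. The gauge base spans (354,174) to (369,212), centred near (361.5,192.6), with its lever toward the robot. I'll move to look at it from the robot's side.

Request:
play_rows --commands '[{"dp": [0.8,-0.58,0]},{"dp": [0.8,-0.58,0]},{"dp": [0.8,-0.58,0]},{"dp": [0.8,-0.58,0]},{"dp": [0.8,-0.58,0]},{"dp": [0.8,-0.58,0]},{"dp": [0.8,-0.58,0]},{"dp": [0.8,-0.58,0]},{"dp": [0.8,-0.58,0]},{"dp": [0.8,-0.58,0]},{"dp": [0.8,-0.58,0]},{"dp": [0.8,-0.58,0]}]' --hand 1

```text
invalid input
```

Request:
play_rows --commands '[{"angular": [0,0,-1]},{"angular": [0,0,-1]},{"angular": [0,0,-1]},{"angular": [0,0,-1]},{"angular": [0,0,-1]},{"angular": [0,0,-1]},{"angular": [0,0,-1]},{"angular": [0,0,-1]},{"angular": [0,0,-1]},{"angular": [0,0,-1]},{"angular": [0,0,-1]},{"angular": [0,0,-1]},{"angular": [0,0,-1]}]'

```text
invalid input
```

Request:
play_rows --commands '[{"angular": [0,0,-1]},{"angular": [0,0,-1]},{"angular": [0,0,-1]},{"angular": [0,0,-1]},{"angular": [0,0,-1]},{"angular": [0,0,-1]},{"angular": [0,0,-1]},{"angular": [0,0,-1]},{"angular": [0,0,-1]},{"angular": [0,0,-1]},{"angular": [0,0,-1]},{"angular": [0,0,-1]},{"angular": [0,0,-1]},{"angular": [0,0,0]},{"angular": [0,0,0]}]'

```text
invalid input
```

Run:
```python
from h import *
p=tool();o=telemetry.get_obs();print(o["time"],p[0],p[1].as_matrix(),o["joint_pos"])
im=viewer.capture("wrist");cv2.imwrite("pics/w1.png",im)
f=lambda u,v,x0:((u+.0)/6.667+x0-.43,v/6.667+162-.43)
print("gauge",[topray("top",f(u-400,v,333),.014)[:2] for u,v in((542,77),(638,77),(640,333),(542,330))])
print("rim",[topray("top",f(u,v,174),.05)[:2] for u,v in((135,132),(262,137),(252,263),(125,260))])
```

```text
0.15 [ 0.2569 -0.5693  0.2441] [[ 0.9115  0.4112 -0.0005]
 [ 0.4112 -0.9115  0.001 ]
 [-0.     -0.0011 -1.    ]] [-1.166   0.4237  1.6305 -0.      1.0886 -0.019 ]
gauge [array([ 0.5388, -0.2428]), array([ 0.5385, -0.2806]), array([ 0.4365, -0.2768]), array([ 0.4379, -0.2387])]
rim [array([0.5139, 0.1763]), array([0.5116, 0.127 ]), array([0.4625, 0.1303]), array([0.464 , 0.1793])]
```

View pics/w1.png

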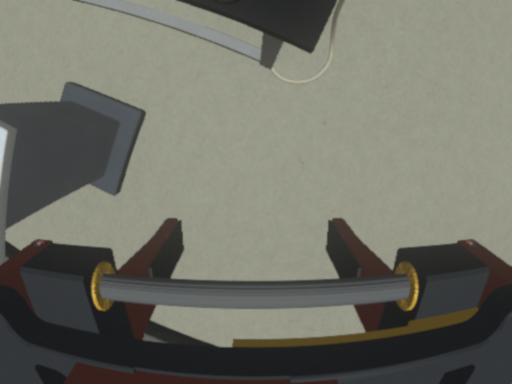

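The wrist picture shows only the floor, because the moves were refused: rows apparently need both fields. I'll resend them complete.

Request:
play_rows --commands '[{"dp": [0.8,-0.58,0],"angular": [0,0,0]},{"dp": [0.8,-0.58,0],"angular": [0,0,0]},{"dp": [0.8,-0.58,0],"angular": [0,0,0]},{"dp": [0.8,-0.58,0],"angular": [0,0,0]},{"dp": [0.8,-0.58,0],"angular": [0,0,0]},{"dp": [0.8,-0.58,0],"angular": [0,0,0]},{"dp": [0.8,-0.58,0],"angular": [0,0,0]},{"dp": [0.8,-0.58,0],"angular": [0,0,0]},{"dp": [0.8,-0.58,0],"angular": [0,0,0]},{"dp": [0.8,-0.58,0],"angular": [0,0,0]},{"dp": [0.8,-0.58,0],"angular": [0,0,0]},{"dp": [0.8,-0.58,0],"angular": [0,0,0]}]' --hand 1

```text
time: 1.2
ee_pos: [0.4341, -0.2596, 0.2447]
tcp_rot: [3.071, 0.661, 0.0]
force: [0.6, -0.1, 0.2]
opening: 0.0876
finger_force: 0.0
```

Request:
play_rows --commands '[{"dp": [0,0,0],"angular": [0,0,-1]},{"dp": [0,0,0],"angular": [0,0,-1]},{"dp": [0,0,0],"angular": [0,0,-1]},{"dp": [0,0,0],"angular": [0,0,-1]},{"dp": [0,0,0],"angular": [0,0,-1]},{"dp": [0,0,0],"angular": [0,0,-1]},{"dp": [0,0,0],"angular": [0,0,-1]},{"dp": [0,0,0],"angular": [0,0,-1]},{"dp": [0,0,0],"angular": [0,0,-1]},{"dp": [0,0,0],"angular": [0,0,-1]},{"dp": [0,0,0],"angular": [0,0,-1]},{"dp": [0,0,0],"angular": [0,0,-1]},{"dp": [0,0,0],"angular": [0,0,-1]}]'

```text
time: 2.28
ee_pos: [0.4336, -0.2609, 0.2446]
tcp_rot: [-1.965, -2.451, 0.0]
force: [-0.3, -0.5, 0.4]
opening: 0.088
finger_force: 0.0
```

Request:
play_rows --commands '[{"dp": [0,0,0],"angular": [0,0,-1]},{"dp": [0,0,0],"angular": [0,0,-1]},{"dp": [0,0,0],"angular": [0,0,-1]},{"dp": [0,0,0],"angular": [0,0,-1]},{"dp": [0,0,0],"angular": [0,0,-1]},{"dp": [0,0,0],"angular": [0,0,-1]},{"dp": [0,0,0],"angular": [0,0,-1]},{"dp": [0,0,0],"angular": [0,0,-1]},{"dp": [0,0,0],"angular": [0,0,-1]},{"dp": [0,0,0],"angular": [0,0,-1]},{"dp": [0,0,0],"angular": [0,0,-1]},{"dp": [0,0,0],"angular": [0,0,-1]},{"dp": [0,0,0],"angular": [0,0,-0.6]},{"dp": [0,0,0],"angular": [0,0,0]},{"dp": [0,0,0],"angular": [0,0,0]}]'

```text
time: 3.53
ee_pos: [0.4336, -0.2609, 0.2446]
tcp_rot: [-0.061, -3.141, -0.0]
force: [0.8, 1.0, 1.0]
opening: 0.0881
finger_force: 0.0
```

Run:
```python
from h import *
p=tool();o=telemetry.get_obs();print(o["time"],p[0],np.degrees(np.arctan2(*p[1].as_matrix()[[1,0],0])),o["joint_pos"])
im=viewer.capture("wrist");cv2.imwrite("pics/w2.png",im)
print(wproj([.488,-.26,.014],p),wproj([.488,-.26,.106],p))
cv2.imwrite("pics/w2c.png",cv2.resize(im[0:300,156:356],(533,800))[:600])
```

```text
3.5333 [ 0.4336 -0.2609  0.2446] 177.75795196979377 [-0.5652  0.2488  1.8893 -0.      1.0037 -2.0968]
[256.8926 206.7733] [257.5381 235.566 ]
```

View pics/w2.png

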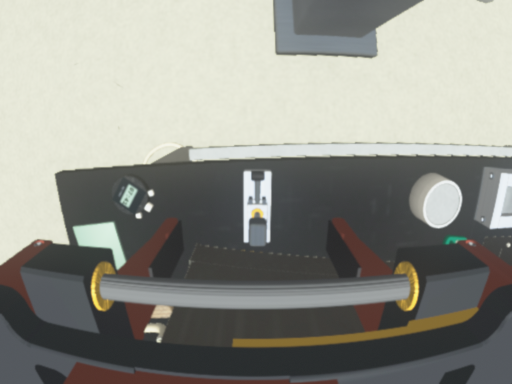

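The wrist view is now centred on the gauge: base corners at about (244,171), (271,171), (271,243) and (242,244), and the head block at (258,232). I'll rectify it numerically.

```bash
cat >> h.py <<'E'
def rect(im,pose,x0,y0,z,half=.08,s=.0005):
    n=int(2*half/s);g=np.arange(n)*s-half
    M=np.array([[wproj([x0-a,y0+b,z],pose) for b in g] for a in g],np.float32)
    return cv2.remap(im,M[...,0],M[...,1],cv2.INTER_CUBIC)   # rows: x decreasing (x=x0+half-row*s), cols: y = y0-half+col*s
E
python3 - <<'E'
from h import *
p=(np.array([0.4336,-0.2609,0.2446]),R.from_rotvec([-0.061,-3.141,0]))
im=cv2.imread("pics/w2.png");q=rect(im,p,.488,-.26,.014)
q=cv2.rotate(q,cv2.ROTATE_180) if 0 else q
cv2.imwrite("pics/r2.png",cv2.resize(q,(640,640))[:600])
b=(q[...,1]>140).astype(np.uint8)
n,l,st,c=cv2.connectedComponentsWithStats(b);i=l==1+np.argmax(st[1:,4])
# NB g index a is -half..half -> x=x0+half..x0-half
for row in range(60,270,20):
    cs=np.where(i[row])[0]
    if len(cs):print("x",.488+.08-row*.0005,"y",-.34+cs.min()*.0005,-.34+cs.max()*.0005)
for col in range(124,200,10):
    rs=np.where(i[:,col])[0]
    if len(rs):print("y",-.34+col*.0005,"x",.568-rs.max()*.0005,.568-rs.min()*.0005)
E
```

```text
Traceback (most recent call last):
  File "h.py", line 23, in rect
    M=np.array([[wproj([x0-a,y0+b,z],pose) for b in g] for a in g],np.float32)
                 ~~~~~^^^^^^^^^^^^^^^^^^^^
  File "h.py", line 18, in wproj
    c=viewer.camera_info("wrist");K=c["camera_matrix"];T=c["T_tool_cam"];p,r_=pose
ValueError: time passes only in moves, steps and waits
```

Name clash in unpacking or a call limit on camera_info; I'll cache the calibration.

```bash
sed -i 's/c=viewer.camera_info("wrist")/c=WC/; s/^np.set_print/WC=viewer.camera_info("wrist")\nnp.set_print/' h.py
cat > m.py <<'E'
from h import *
def meas(q,x0,y0,half=.08,s=.0005,th=140):
    b=(q[...,1]>th).astype(np.uint8)
    n,l,st,c=cv2.connectedComponentsWithStats(b);i=l==1+np.argmax(st[1:,4])
    for row in range(50,280,20):
        k=np.where(i[row])[0]
        if len(k):print("x %.4f y %.4f %.4f"%(x0+half-row*s,y0-half+k.min()*s,y0-half+k.max()*s))
    for col in range(60,270,12):
        k=np.where(i[:,col])[0]
        if len(k):print("y %.4f x %.4f %.4f"%(y0-half+col*s,x0+half-k.max()*s,x0+half-k.min()*s))
E
python3 - <<'E'
from m import *
p=(np.array([0.4336,-0.2609,0.2446]),R.from_rotvec([-0.061,-3.141,0]))
q=rect(cv2.imread("pics/w2.png"),p,.488,-.26,.014);meas(q,.488,-.26)
E
```

```text
y -0.3100 x 0.4085 0.4230
y -0.3040 x 0.4085 0.4235
y -0.2980 x 0.4085 0.4235
y -0.2920 x 0.4085 0.4225
y -0.2860 x 0.4085 0.4230
y -0.2800 x 0.4085 0.4230
y -0.2740 x 0.4085 0.4235
y -0.2680 x 0.4085 0.4235
y -0.2620 x 0.4085 0.4235
y -0.2560 x 0.4085 0.4230
y -0.2500 x 0.4085 0.4230
y -0.2440 x 0.4085 0.4230
y -0.2380 x 0.4085 0.4235
y -0.2320 x 0.4085 0.4235
y -0.2260 x 0.4085 0.4225
y -0.2200 x 0.4085 0.4230
y -0.2140 x 0.4085 0.4230
y -0.2080 x 0.4085 0.4235
```

```bash
sed -i 's/i=l==1+np.argmax(st\[1:,4\])/st[st[:,1]+st[:,3]>=len(q)-1,4]=0;i=l==1+np.argmax(st[1:,4])/' m.py
python3 - <<'E'
from m import *
p=(np.array([0.4336,-0.2609,0.2446]),R.from_rotvec([-0.061,-3.141,0]))
q=rect(cv2.imread("pics/w2.png"),p,.488,-.26,.014);meas(q,.488,-.26)
E
```

```text
x 0.5330 y -0.2805 -0.2440
x 0.5230 y -0.2800 -0.2435
x 0.5130 y -0.2795 -0.2435
x 0.5030 y -0.2790 -0.2430
x 0.4930 y -0.2785 -0.2425
x 0.4830 y -0.2780 -0.2415
x 0.4730 y -0.2775 -0.2415
x 0.4630 y -0.2770 -0.2410
x 0.4530 y -0.2765 -0.2405
x 0.4430 y -0.2760 -0.2400
y -0.2800 x 0.5200 0.5385
y -0.2740 x 0.4385 0.5380
y -0.2680 x 0.4385 0.5030
y -0.2620 x 0.4530 0.4955
y -0.2560 x 0.4560 0.5025
y -0.2500 x 0.4480 0.5385
y -0.2440 x 0.4395 0.5370
```

The gauge measures (0.4885, −0.2602) with yaw −2.7°, agreeing with the top view. Next is the approach and grasp on the head.

Request:
play_rows --commands '[{"dp": [-0.6,0.03,0],"angular": [0,0,0.08]},{"dp": [-0.6,0.03,0],"angular": [0,0,0]},{"dp": [-0.63,0.035,0],"angular": [0,0,0]},{"dp": [0,0,0.8],"angular": [0,0,0]},{"dp": [0,0,0.8],"angular": [0,0,0]},{"dp": [0,0,0.8],"angular": [0,0,0]},{"dp": [0,0,0.8],"angular": [0,0,0]},{"dp": [0,0,0.7],"angular": [0,0,0]},{"dp": [0,0,0.6],"angular": [0,0,0]},{"dp": [0,0,0.42],"angular": [0,0,0]},{"dp": [0,0,0],"angular": [0,0,0]},{"dp": [0,0,0],"angular": [0,0,0]}]' --hand 1

```text
time: 4.58
ee_pos: [0.4885, -0.2603, 0.0968]
tcp_rot: [-0.072, -3.14, -0.001]
force: [-0.1, -0.4, 0.8]
opening: 0.088
finger_force: 0.0
```

Request:
play_rows --commands '[{"dp": [0,0,0],"angular": [0,0,0]},{"dp": [0,0,0],"angular": [0,0,0]},{"dp": [0,0,0],"angular": [0,0,0]},{"dp": [0,0,0],"angular": [0,0,0]},{"dp": [0,0,0],"angular": [0,0,0]},{"dp": [0,0,0],"angular": [0,0,0]},{"dp": [0,0,0],"angular": [0,0,0]},{"dp": [0,0,0],"angular": [0,0,0]},{"dp": [0,0,0],"angular": [0,0,0]},{"dp": [0,0,0],"angular": [0,0,0]}]' --hand -1 --grip_force 30

```text
time: 5.42
ee_pos: [0.4886, -0.2604, 0.097]
tcp_rot: [-0.071, -3.141, -0.0]
force: [-0.3, -0.3, 0.3]
opening: 0.0247
finger_force: 0.0
```

Request:
play_rows --commands '[{"dp": [0,0,0],"angular": [0,0,0]},{"dp": [0,0,0],"angular": [0,0,0]},{"dp": [0,0,0],"angular": [0,0,0]},{"dp": [0,0,0],"angular": [0,0,0]}]'

```text
time: 5.75
ee_pos: [0.4886, -0.2603, 0.097]
tcp_rot: [-0.071, -3.141, -0.0]
force: [-0.1, 1.4, -0.2]
opening: 0.0176
finger_force: 30.0
```

Request:
play_rows --commands '[{"dp": [0,0,-0.3],"angular": [0,0,0]},{"dp": [0,0,-0.6],"angular": [0,0,0]},{"dp": [0,0,-0.6],"angular": [0,0,0]},{"dp": [0,0,-0.6],"angular": [0,0,0]},{"dp": [0,0,-0.5],"angular": [0,0,0]},{"dp": [0,0,-0.4],"angular": [0,0,0]},{"dp": [0,0,0],"angular": [0,0,0]},{"dp": [0,0,0],"angular": [0,0,0]}]'

```text
time: 6.42
ee_pos: [0.4886, -0.2605, 0.1874]
tcp_rot: [0.071, 3.14, -0.001]
force: [1.0, -0.2, -7.0]
opening: 0.0179
finger_force: 30.0
```

Lifted: the wrist force is −7 N, consistent with the 0.6 kg gauge. I'll carry it toward the mould, stopping short to measure.

Request:
play_rows --commands '[{"dp": [0.01,0.3,-0.1],"angular": [0,0,0]},{"dp": [0.03,0.6,-0.1],"angular": [0,0,0]},{"dp": [0.033,0.7,-0.1],"angular": [0,0,0]},{"dp": [0.033,0.7,-0.1],"angular": [0,0,0]},{"dp": [0.033,0.7,-0.1],"angular": [0,0,0]},{"dp": [0.033,0.7,-0.1],"angular": [0,0,0]},{"dp": [0.033,0.7,0],"angular": [0,0,0]},{"dp": [0.033,0.7,0],"angular": [0,0,0]},{"dp": [0.033,0.7,0],"angular": [0,0,0]},{"dp": [0.033,0.7,0],"angular": [0,0,0]},{"dp": [0.033,0.7,0],"angular": [0,0,0]},{"dp": [0.033,0.7,0],"angular": [0,0,0]},{"dp": [0.033,0.7,0],"angular": [0,0,0]},{"dp": [0.03,0.6,0],"angular": [0,0,0]},{"dp": [0.02,0.4,0],"angular": [0,0,0]},{"dp": [0,0,0],"angular": [0,0,0]},{"dp": [0,0,0],"angular": [0,0,0]}]'

```text
time: 7.83
ee_pos: [0.4876, 0.0284, 0.2045]
tcp_rot: [-0.069, -3.139, 0.001]
force: [0.9, -0.6, -5.2]
opening: 0.0177
finger_force: 30.0
```

Run:
```python
from m import *
import pickle
p=tool();o=telemetry.get_obs();print(o["time"],p[0],np.degrees(np.arctan2(*p[1].as_matrix()[[1,0],0])),o["force"])
im=viewer.capture("wrist");cv2.imwrite("pics/w3.png",im);np.save("w3.npy",np.r_[o["ee_pos"],o["tcp_rot"]])
q=rect(im,p,.488,.153,.05,.07);cv2.imwrite("pics/r3.png",np.hstack([q,im[40:320,150:512]]))
```

```text
7.8333 [0.4876 0.0284 0.2045] 177.4999030316188 [ 0.851  -0.6284 -5.1557]
```

View pics/r3.png

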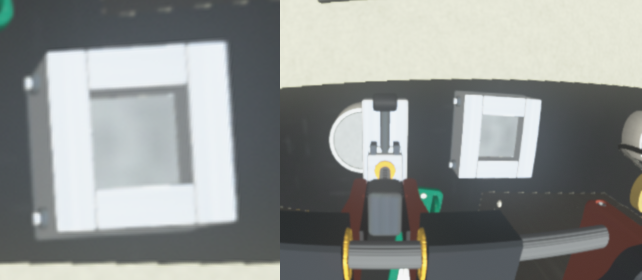

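The rectified rim corners are (48,52), (226,42), (237,220) and (57,231), which puts the mould at (0.490, 0.154) with yaw about −3°. The gauge hangs level in the hand. I'll check the gauge's offset in the hand and refine the rim.

Run:
```python
from m import *
a=np.load("w3.npy");p=(a[:3],R.from_rotvec(a[3:]));im=cv2.imread("pics/w3.png")
q=rect(im,p,.4876,.0284,.1215,.07);g=q[...,1];print("gauge base, x then y")
def edges(line,n=4):
    d=np.diff(cv2.GaussianBlur(line.astype(np.float32).reshape(1,-1),(0,0),2)[0]);k=sorted(np.argsort(-abs(d)));
    out=[]
    for j in np.argsort(-abs(d)):
        if all(abs(j-o[0])>8 for o in out):out.append((j,d[j]))
        if len(out)==n:break
    return sorted(out)
for row in(150,170,190,210,225):print("x %.4f"%(.4876+.07-row*.0005),["%.4f(%.0f)"%(.0284-.07+(j+.5)*.0005,d) for j,d in edges(g[row],5)])
for col in(112,118,160,166,172):print("y %.4f"%(.0284-.07+col*.0005),["%.4f(%.0f)"%(.4876+.07-(j+.5)*.0005,d) for j,d in edges(g[:,col])])
q=rect(im,p,.4895,.154,.05,.07);g=q[...,1];print("mould")
for row in(70,75,140,205,210):print("x %.4f"%(.4895+.07-row*.0005),["%.4f(%.0f)"%(.154-.07+(j+.5)*.0005,d) for j,d in edges(g[row],5)])
for col in(65,75,140,205,215):print("y %.4f"%(.154-.07+col*.0005),["%.4f(%.0f)"%(.4895+.07-(j+.5)*.0005,d) for j,d in edges(g[:,col],5)])
```

```text
gauge base, x then y
x 0.4826 ['-0.0114(27)', '-0.0069(-4)', '0.0462(-27)', '0.0806(8)', '0.0892(18)']
x 0.4726 ['-0.0144(28)', '0.0176(-23)', '0.0356(-26)', '0.0401(24)', '0.0466(-25)']
x 0.4626 ['-0.0139(27)', '0.0256(-19)', '0.0331(20)', '0.0471(-26)', '0.0902(18)']
x 0.4526 ['-0.0084(26)', '0.0261(-20)', '0.0336(20)', '0.0476(-27)', '0.0907(17)']
x 0.4451 ['-0.0019(11)', '0.0216(-26)', '0.0391(26)', '0.0476(-26)', '0.0912(18)']
y 0.0144 ['0.5544(8)', '0.5029(25)', '0.4374(-24)', '0.4244(24)']
y 0.0174 ['0.5023(25)', '0.4808(-15)', '0.4374(-24)', '0.4238(24)']
y 0.0384 ['0.5033(24)', '0.4708(24)', '0.4463(-21)', '0.4238(25)']
y 0.0414 ['0.5039(22)', '0.4824(-8)', '0.4383(-24)', '0.4238(25)']
y 0.0444 ['0.5514(-5)', '0.5023(25)', '0.4383(-23)', '0.4238(25)']
mould
x 0.5245 ['0.1017(7)', '0.1062(17)', '0.1247(-2)', '0.1747(-2)', '0.1967(-23)']
x 0.5220 ['0.0997(7)', '0.1062(17)', '0.1282(2)', '0.1782(2)', '0.1967(-22)']
x 0.4895 ['0.0972(7)', '0.1082(17)', '0.1713(-7)', '0.1782(15)', '0.1987(-21)']
x 0.4570 ['0.0992(7)', '0.1102(16)', '0.1287(-1)', '0.1817(1)', '0.2012(-22)']
x 0.4545 ['0.0997(7)', '0.1057(2)', '0.1102(16)', '0.1792(-2)', '0.2007(-21)']
y 0.1165 ['0.5327(25)', '0.4422(-17)', '0.4377(-4)', '0.4267(22)', '0.4223(-0)']
y 0.1215 ['0.5517(0)', '0.5333(24)', '0.4422(-18)', '0.4377(-3)', '0.4263(22)']
y 0.1540 ['0.5353(23)', '0.5148(-17)', '0.5102(7)', '0.4447(-17)', '0.4267(21)']
y 0.1865 ['0.5567(6)', '0.5523(-2)', '0.5373(23)', '0.4462(-19)', '0.4263(21)']
y 0.1915 ['0.5443(0)', '0.5373(22)', '0.4467(-22)', '0.4263(23)', '0.4217(-0)']
```

Request:
play_rows --commands '[{"dp": [0.01,0.4,0],"angular": [0,0,0]},{"dp": [0.02,0.7,0],"angular": [0,0,0]},{"dp": [0.02,0.7,0],"angular": [0,0,0]},{"dp": [0.02,0.7,0],"angular": [0,0,0]},{"dp": [0.02,0.7,0],"angular": [0,0,0]},{"dp": [0.01,0.6,0],"angular": [0,0,0]},{"dp": [0,0.37,0],"angular": [0,0,0]},{"dp": [0,0,0],"angular": [0,0,0.15]},{"dp": [0,0,0.5],"angular": [0,0,0]},{"dp": [0,0,0.5],"angular": [0,0,0]},{"dp": [0,0,0],"angular": [0,0,0]},{"dp": [0,0,0],"angular": [0,0,0]}]'

```text
time: 8.88
ee_pos: [0.4902, 0.1521, 0.1745]
tcp_rot: [-0.098, -3.138, 0.001]
force: [0.3, -0.2, -4.1]
opening: 0.0178
finger_force: 30.0
```

Run:
```python
from m import *
p=tool();o=telemetry.get_obs();print(o["time"],p[0],np.degrees(np.arctan2(*p[1].as_matrix()[[1,0],0])),o["force"])
im=viewer.capture("wrist");cv2.imwrite("pics/w4.png",im);np.save("w4.npy",np.r_[o["ee_pos"],o["tcp_rot"]])
q=rect(im,p,.49,.1535,.05,.07);z=p[0][2]-.097+.014;q2=rect(im,p,.49,.1535,z,.07)
cv2.imwrite("pics/r4.png",np.hstack([q,q2]))
```

```text
8.8833 [0.4902 0.1521 0.1745] 176.43514979233183 [ 0.2948 -0.227  -4.0963]
```

View pics/r4.png

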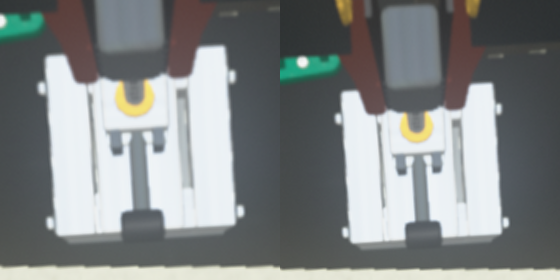

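The left half shows the rim with corners near (47,57), (223,47), (236,230) and (57,236), and the gauge centred above it. I'll measure the rim edges now.

Run:
```python
from m import *
a=np.load("w4.npy");p=(a[:3],R.from_rotvec(a[3:]));im=cv2.imread("pics/w4.png")
q=rect(im,p,.49,.1535,.05,.07);g=q[...,1]
def edges(line,n=5):
    d=np.diff(cv2.GaussianBlur(line.astype(np.float32).reshape(1,-1),(0,0),2)[0]);out=[]
    for j in np.argsort(-abs(d)):
        if all(abs(j-o[0])>8 for o in out):out.append((j,d[j]))
        if len(out)==n:break
    return sorted(out)
for row in(110,130,150,170,190,210):print("x %.4f"%(.56-row*.0005),["%.4f(%.0f)"%(.0835+(j+.5)*.0005,d) for j,d in edges(g[row],8)])
for col in(60,65,70,210,215,225):print("y %.4f"%(.0835+col*.0005),["%.4f(%.0f)"%(.56-(j+.5)*.0005,d) for j,d in edges(g[:,col])])
```

```text
x 0.5050 ['0.1073(24)', '0.1273(-15)', '0.1318(4)', '0.1423(-4)', '0.1588(4)', '0.1718(-9)', '0.1783(13)', '0.1983(-24)']
x 0.4950 ['0.1083(26)', '0.1283(-14)', '0.1358(-9)', '0.1593(-5)', '0.1663(12)', '0.1723(-9)', '0.1788(14)', '0.1983(-23)']
x 0.4850 ['0.1088(24)', '0.1288(-12)', '0.1388(-22)', '0.1447(22)', '0.1598(-22)', '0.1653(20)', '0.1793(12)', '0.1993(-23)']
x 0.4750 ['0.1093(25)', '0.1288(-12)', '0.1333(6)', '0.1487(-18)', '0.1573(18)', '0.1738(-7)', '0.1798(12)', '0.1998(-24)']
x 0.4650 ['0.1098(23)', '0.1298(-14)', '0.1343(4)', '0.1492(-19)', '0.1583(18)', '0.1733(-2)', '0.1813(3)', '0.2003(-24)']
x 0.4550 ['0.1108(24)', '0.1447(-6)', '0.1492(-13)', '0.1583(5)', '0.1638(17)', '0.1763(2)', '0.1998(-10)', '0.2052(-26)']
y 0.1135 ['0.5433(0)', '0.5383(1)', '0.5328(25)', '0.4423(-24)', '0.4268(22)']
y 0.1160 ['0.5323(21)', '0.5278(2)', '0.4423(-19)', '0.4378(-1)', '0.4268(22)']
y 0.1185 ['0.5302(3)', '0.5258(13)', '0.4428(-17)', '0.4383(-7)', '0.4268(22)']
y 0.1885 ['0.5513(1)', '0.5373(25)', '0.4468(-17)', '0.4423(-7)', '0.4273(22)']
y 0.1910 ['0.5578(1)', '0.5373(25)', '0.4473(-17)', '0.4428(-7)', '0.4273(22)']
y 0.1960 ['0.5368(12)', '0.5323(4)', '0.5272(5)', '0.4473(-18)', '0.4268(23)']
```

Request:
play_rows --commands '[{"dp": [0.02,0.057,0],"angular": [0,0,0]},{"dp": [0,0,0.25],"angular": [0,0,0]},{"dp": [0,0,0.25],"angular": [0,0,0]},{"dp": [0,0,0.2],"angular": [0,0,0]},{"dp": [0,0,0.1],"angular": [0,0,0]},{"dp": [0,0,0],"angular": [0,0,0]},{"dp": [0,0,0],"angular": [0,0,0]},{"dp": [0,0,0],"angular": [0,0,0]}]'

```text
time: 9.6
ee_pos: [0.4902, 0.1547, 0.1511]
tcp_rot: [-0.096, -3.14, 0.0]
force: [-0.6, -0.1, -3.3]
opening: 0.018
finger_force: 30.0
```

Request:
play_rows --commands '[{"dp": [0.01,-0.03,0],"angular": [0,0,0]},{"dp": [0,0,0],"angular": [0,0,0]},{"dp": [0,0,0],"angular": [0,0,0]},{"dp": [0,0,0],"angular": [0,0,0]}]'

```text
time: 9.93
ee_pos: [0.4902, 0.154, 0.1514]
tcp_rot: [0.096, 3.139, 0.001]
force: [-1.1, 0.6, -3.0]
opening: 0.0177
finger_force: 30.0
```

Request:
play_rows --commands '[{"dp": [0,0,0.04],"angular": [0,0,0]},{"dp": [0,0,0.03],"angular": [0,0,0]},{"dp": [0,0,0.03],"angular": [0,0,0]},{"dp": [0,0,0],"angular": [0,0,0]},{"dp": [0,0,0],"angular": [0,0,0]}]'

```text
time: 10.35
ee_pos: [0.4902, 0.154, 0.1482]
tcp_rot: [0.096, 3.14, 0.0]
force: [-1.2, 1.6, 0.6]
opening: 0.0178
finger_force: 30.0
```

Request:
play_rows --commands '[{"dp": [0,0,0.03],"angular": [0,0,0]},{"dp": [0,0,0.03],"angular": [0,0,0]},{"dp": [0,0,0.03],"angular": [0,0,0]},{"dp": [0,0,0],"angular": [0,0,0]},{"dp": [0,0,0],"angular": [0,0,0]}]'

```text
time: 10.77
ee_pos: [0.4902, 0.154, 0.1453]
tcp_rot: [0.096, 3.14, 0.0]
force: [0.2, 0.8, -1.9]
opening: 0.018
finger_force: 30.0
```

Request:
play_rows --commands '[{"dp": [0,0,0.04],"angular": [0,0,0]},{"dp": [0,0,0.04],"angular": [0,0,0]},{"dp": [0,0,0.04],"angular": [0,0,0]},{"dp": [0,0,0.04],"angular": [0,0,0]},{"dp": [0,0,0.04],"angular": [0,0,0]},{"dp": [0,0,0],"angular": [0,0,0]}]'

```text
time: 11.27
ee_pos: [0.4901, 0.1539, 0.1391]
tcp_rot: [0.096, 3.14, 0.0]
force: [2.0, 1.1, -1.2]
opening: 0.0183
finger_force: 30.0
```

Run:
```python
from m import *
p=tool();o=telemetry.get_obs();print(o["time"],p[0],p[1].as_matrix(),o["force"],o["ft_torque"])
im=viewer.capture("wrist");cv2.imwrite("pics/w5.png",im);np.save("w5.npy",np.r_[o["ee_pos"],o["tcp_rot"]])
s=viewer.capture("scene");cv2.imwrite("pics/s5.png",s)
q=rect(im,p,.49,.1535,.064,.07)
cv2.imwrite("pics/r5.png",np.hstack([cv2.resize(q,(400,400)),cv2.resize(s[180:280,170:270],(400,400),interpolation=cv2.INTER_CUBIC)]))
```

```text
11.2667 [0.4901 0.1539 0.1391] [[-0.9981  0.061   0.0003]
 [ 0.061   0.9981  0.0001]
 [-0.0002  0.0001 -1.    ]] [ 2.0001  1.1274 -1.224 ] [ 0.5258 -0.4264 -0.0887]
```

View pics/r5.png

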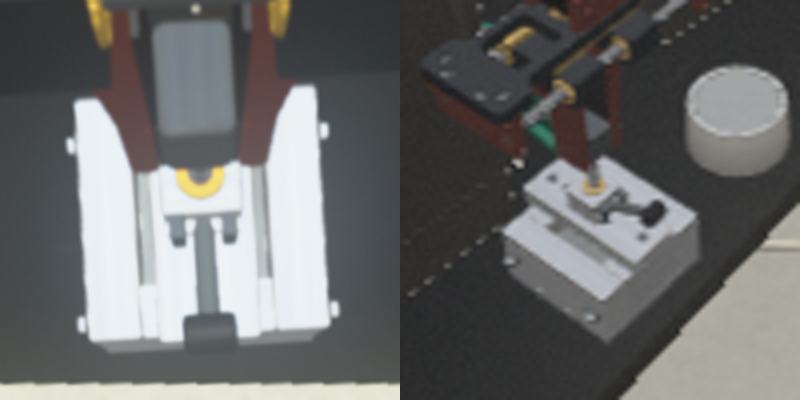

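The gauge stands on the rim: base edges at about (157–258) are centred between the rim walls, and the scene crop shows it flat. The rod is now sliding down (tip about 2 mm below the rim). I'll soften the grip so the fingers slip if they press too hard, then lower in small steps and watch the force.

Request:
play_rows --commands '[{"dp": [0,0,0],"angular": [0,0,0]},{"dp": [0,0,0.05],"angular": [0,0,0]},{"dp": [0,0,0.05],"angular": [0,0,0]},{"dp": [0,0,0.05],"angular": [0,0,0]},{"dp": [0,0,0.05],"angular": [0,0,0]},{"dp": [0,0,0.05],"angular": [0,0,0]},{"dp": [0,0,0.05],"angular": [0,0,0]},{"dp": [0,0,0.03],"angular": [0,0,0]}]' --grip_force 10

```text
time: 12.03
ee_pos: [0.49, 0.1538, 0.1295]
tcp_rot: [-0.096, -3.14, 0.0]
force: [-1.9, -0.3, 12.1]
opening: 0.0175
finger_force: 10.0
```

Request:
play_rows --commands '[{"dp": [0,0,0.03],"angular": [0,0,0]},{"dp": [0,0,0.03],"angular": [0,0,0]},{"dp": [0,0,0.03],"angular": [0,0,0]}]'

```text
time: 12.28
ee_pos: [0.4906, 0.1539, 0.128]
tcp_rot: [0.096, 3.139, 0.0]
force: [-1.0, -1.0, 16.9]
opening: 0.018
finger_force: 10.0
```

Request:
play_rows --commands '[{"dp": [0,0,0.03],"angular": [0,0,0]},{"dp": [0,0,0.03],"angular": [0,0,0]},{"dp": [0,0,0.03],"angular": [0,0,0]}]'

```text
time: 12.53
ee_pos: [0.4912, 0.1539, 0.1256]
tcp_rot: [0.095, 3.137, 0.0]
force: [-1.6, -2.2, 16.1]
opening: 0.0177
finger_force: 10.0
```

Contact: the force rose to about 16 N while the fingers slip, which puts the tip at a plausible mortar depth of about 13 mm (the well-wall parallax in an earlier picture gives about 15 mm). I'll open in place so that the probe isn't pulled up, then rise.

Request:
play_rows --commands '[{"dp": [0,0,0],"angular": [0,0,0]},{"dp": [0,0,0],"angular": [0,0,0]},{"dp": [0,0,0],"angular": [0,0,0]},{"dp": [0,0,0],"angular": [0,0,0]},{"dp": [0,0,0],"angular": [0,0,0]},{"dp": [0,0,0],"angular": [0,0,0]}]' --hand 0.2

```text
time: 13.03
ee_pos: [0.4898, 0.1538, 0.1238]
tcp_rot: [-0.096, -3.14, 0.0]
force: [0.3, 0.0, -0.9]
opening: 0.0518
finger_force: 0.0
```

Request:
play_rows --commands '[{"dp": [0,0,-0.3],"angular": [0,0,0]},{"dp": [0,0,-0.6],"angular": [0,0,0]},{"dp": [0,0,-0.8],"angular": [0,0,0]},{"dp": [0,0,-0.6],"angular": [0,0,0]},{"dp": [0.6,0,-0.3],"angular": [0,0,0]},{"dp": [0.6,0,0],"angular": [0,0,0]},{"dp": [0.5,0,0],"angular": [0,0,0]},{"dp": [0,0,0],"angular": [0,0,0]},{"dp": [0,0,0],"angular": [0,0,0]}]' --hand -1

```text
time: 13.78
ee_pos: [0.4391, 0.1571, 0.2027]
tcp_rot: [0.095, 3.139, 0.0]
force: [-0.1, -0.4, 0.4]
opening: 0.0007
finger_force: 0.0
```

Run:
```python
from m import *
p=tool();o=telemetry.get_obs();print(o["time"],p[0],np.degrees(np.arctan2(*p[1].as_matrix()[[1,0],0])),o["force"],o["opening"])
im=viewer.capture("wrist");cv2.imwrite("pics/w6.png",im);np.save("w6.npy",np.r_[o["ee_pos"],o["tcp_rot"]])
s=viewer.capture("scene");cv2.imwrite("pics/s6.png",s)
q=rect(im,p,.49,.1535,.064,.07)
cv2.imwrite("pics/r6.png",np.hstack([cv2.resize(q,(400,400)),cv2.resize(s[180:280,170:270],(400,400),interpolation=cv2.INTER_CUBIC)]))
def pr(P):return (wproj(P,p))
print("proj head top if lowered 18:",pr([.49,.1537,.05+.106-.018]), "pad", pr([.49-.0503,.1537+.003,.097]))
```

```text
13.7833 [0.4391 0.1571 0.2027] 176.53799530850537 [-0.0899 -0.4283  0.4365] 0.0007117906740053139
proj head top if lowered 18: [254.0953 269.5448] pad [254.0901 194.3047]
```

View pics/r6.png

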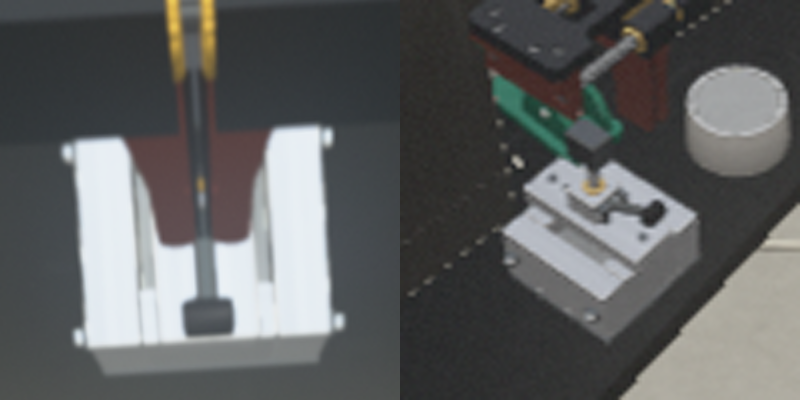

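The gauge still stands squarely on the rim with its head free. Before locking, I'll check the probe's height from the scene image (head top face at about pixel (219,213)).

Run:
```python
from h import *
c=viewer.camera_info("scene");K=c["camera_matrix"];E=c["extrinsics"]
s=cv2.imread("pics/s6.png");ref=cv2.imread("pics/s5.png")
def pj(P):
    x=K@(E[:3,:3]@P+E[:3,3]);return x[:2]/x[2]
y=np.radians(-3.4);Rz=R.from_euler("z",y).as_matrix();g=np.array([.4902,.1535,.05])
for d in(.0,.012,.018,.022,.026):
    C=[pj(g+Rz@np.array([sx*.013,sy*.009,.106-d])) for sx,sy in((-1,-1),(1,-1),(1,1),(-1,1))]
    print(d,"crop px",[(4*(u-170),4*(v-180)) for u,v in C])
print("base",[tuple(4*(pj(g+Rz@np.array([sx*.05,sy*.018,.014]))-[170,180])) for sx,sy in((-1,-1),(1,-1),(1,1),(-1,1))])
```

```text
0.0 crop px [(np.float64(208.89067792098365), np.float64(107.1770366875852)), (np.float64(177.74857555641972), np.float64(88.16350178264588)), (np.float64(157.05083600408818), np.float64(104.54850553213726)), (np.float64(188.26727454682737), np.float64(123.97876687818382))]
0.012 crop px [(np.float64(210.29477085715803), np.float64(120.98267166332084)), (np.float64(179.40007932700712), np.float64(101.9597233686261)), (np.float64(158.89782251236477), np.float64(118.35099607497932)), (np.float64(189.8660116523596), np.float64(137.78722518834036))]
0.018 crop px [(np.float64(210.98778922499832), np.float64(127.79672105520308)), (np.float64(180.21534334061084), np.float64(108.77022128153942)), (np.float64(159.8094619712341), np.float64(125.16365818871952)), (np.float64(190.65499007270273), np.float64(144.6017136913115))]
0.022 crop px [(np.float64(211.44651013454472), np.float64(132.30705884679514)), (np.float64(180.7550284155817), np.float64(113.2786063143484)), (np.float64(160.41289999597132), np.float64(129.6731375987223)), (np.float64(191.1771884468169), np.float64(149.1119952464437))]
0.026 crop px [(np.float64(211.90262416178405), np.float64(136.7917646701402)), (np.float64(181.29168412954357), np.float64(117.76168487405903)), (np.float64(161.0129150488982), np.float64(134.15703721383898)), (np.float64(191.6963874831149), np.float64(153.59637120956302))]
base [(np.float64(271.45234005588566), np.float64(226.5862365935559)), (np.float64(158.68751714467828), np.float64(154.15307949376927)), (np.float64(119.94508102605027), np.float64(185.83734745228503)), (np.float64(233.2365468955577), np.float64(261.2762879463828))]
```

Request:
play_rows --commands '[{"dp": [0,0,0.6],"angular": [0,0,0]},{"dp": [0,0,0.7],"angular": [0,0,0]},{"dp": [0,0,0.6],"angular": [0,0,0]},{"dp": [0,0,0.4],"angular": [0,0,0]},{"dp": [0,0,0.2],"angular": [0,0,0]},{"dp": [0,0,0],"angular": [0,0,0]},{"dp": [0,0,0],"angular": [0,0,0]}]'

```text
time: 14.47
ee_pos: [0.4397, 0.157, 0.1271]
tcp_rot: [-0.096, -3.14, 0.0]
force: [0.7, -0.4, 0.6]
opening: 0.0003
finger_force: 0.0
```

Run:
```python
from h import *
c=viewer.camera_info("scene");K=c["camera_matrix"];E=c["extrinsics"]
s=cv2.imread("pics/s6.png");s0=cv2.imread("pics/scene0.png")
def pj(P):
    x=K@(E[:3,:3]@P+E[:3,3]);return x[:2]/x[2]
k=16
def crop(im,u,v):return cv2.resize(im[v:v+37,u:u+25],(25*k,37*k),interpolation=cv2.INTER_CUBIC)
def draw(a,g,yaw,ds,u,v):
    Rz=R.from_euler("z",yaw,degrees=True).as_matrix()
    def poly(zs,hx,hy,col):
        P=np.array([(pj(g+Rz@np.array([sx*hx,sy*hy,zs]))-[u,v]+.5)*k for sx,sy in((-1,-1),(1,-1),(1,1),(-1,1))])
        cv2.polylines(a,[P.astype(int)],True,col,1)
    for d,col in ds:poly(.106-d,.013,.009,col);poly(.082-d,.013,.009,col)
    poly(.034,.013,.013,(0,0,255))
a=crop(s,205,203);draw(a,np.array([.4902,.1535,.05]),-3.4,[(.015,(0,255,0)),(.021,(255,255,0))],205,203)
cen=pj(np.array([.4885,-.2602,.06]));u,v=int(cen[0]-12),int(cen[1]-18)
b=crop(s0,u,v);draw(b,np.array([.4885,-.2602,0]),-2.7,[(0,(0,255,0))],u,v)
cv2.imwrite("pics/last.png",np.hstack([a,b]))
```

```text
(no output)
```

View pics/last.png

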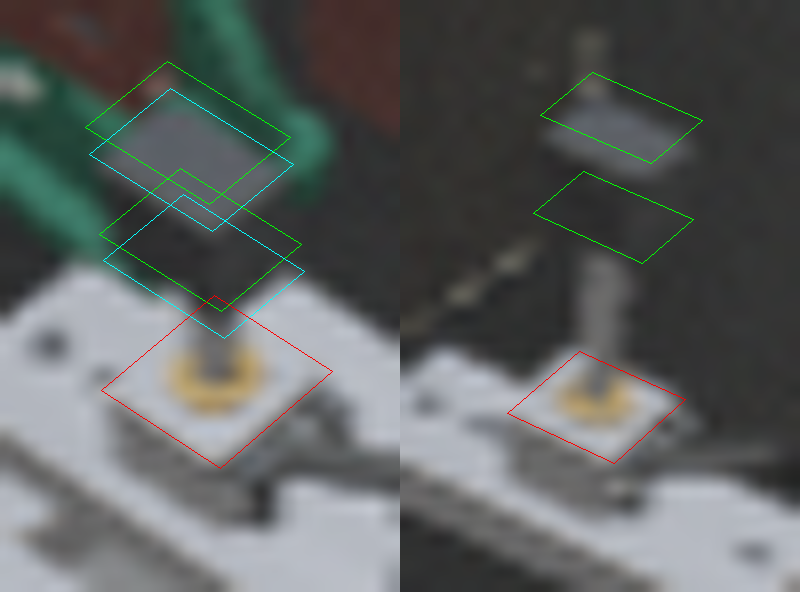

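The overlays show three things:
- The guide block matches the expected pose (ring at (213,380)).
- The head is about 22–23 mm below its top position, so the tip is about 16 mm below the rim. That agrees with the parallax and force estimates.
- The probe had started about 4.5 mm down, which explains the force readings.

The probe is touching, so I'll fold the lever along its arc.

Request:
play_rows --commands '[{"dp": [0,0,0.06],"angular": [0,0,0]},{"dp": [0.03,0,0.054],"angular": [0,0,0]},{"dp": [0.025,0,0.054],"angular": [0,0,0]},{"dp": [0.025,0,0.056],"angular": [0,0,0]},{"dp": [0.022,0,0.057],"angular": [0,0,0]},{"dp": [0.02,0,0.058],"angular": [0,0,0]},{"dp": [0.017,0,0.058],"angular": [0,0,0]},{"dp": [0.014,0,0.06],"angular": [0,0,0]},{"dp": [0.012,0,0.06],"angular": [0,0,0]}]'

```text
time: 15.22
ee_pos: [0.4338, 0.1572, 0.1113]
tcp_rot: [-0.096, -3.14, 0.0]
force: [-1.4, 0.7, 1.7]
opening: 0.0008
finger_force: 0.7
```

Request:
play_rows --commands '[{"dp": [0.008,0,0.06],"angular": [0,0,0]},{"dp": [0.008,0,0.06],"angular": [0,0,0]},{"dp": [0.003,0,0.06],"angular": [0,0,0]},{"dp": [0.002,0,0.05],"angular": [0,0,0]},{"dp": [0,0,0],"angular": [0,0,0]}]'

```text
time: 15.63
ee_pos: [0.4335, 0.1573, 0.1044]
tcp_rot: [-0.096, -3.14, 0.0]
force: [-0.9, 0.3, 0.3]
opening: 0.0001
finger_force: 0.0
```

Request:
play_rows --commands '[{"dp": [0,0,0.02],"angular": [0,0,0]},{"dp": [0,0,0.01],"angular": [0,0,0]},{"dp": [0,0,0],"angular": [0,0,0]}]'

```text
time: 15.88
ee_pos: [0.4336, 0.1574, 0.104]
tcp_rot: [0.096, 3.14, 0.0]
force: [-0.9, 0.5, 3.6]
opening: 0.0003
finger_force: 1.9
```

Request:
play_rows --commands '[{"dp": [0,0,0.015],"angular": [0,0,0]},{"dp": [0,0,0],"angular": [0,0,0]},{"dp": [0,0,0],"angular": [0,0,0]}]'

```text
time: 16.13
ee_pos: [0.4337, 0.1574, 0.1037]
tcp_rot: [0.096, 3.14, 0.0]
force: [-1.5, 0.8, 7.1]
opening: 0.0008
finger_force: 3.4
```

The force climbs stiffly right at the expected stop height (TCP 0.104). One last small press, then I'll retreat straight up.

Request:
play_rows --commands '[{"dp": [0,0,0.01],"angular": [0,0,0]},{"dp": [0,0,0],"angular": [0,0,0]},{"dp": [0,0,0],"angular": [0,0,0]}]'

```text
time: 16.38
ee_pos: [0.4336, 0.1574, 0.1035]
tcp_rot: [0.096, 3.14, 0.0]
force: [-2.4, -1.1, 8.9]
opening: 0.0005
finger_force: 4.5
```

Request:
play_rows --commands '[{"dp": [0,0,-0.2],"angular": [0,0,0]},{"dp": [0,0,-0.5],"angular": [0,0,0]},{"dp": [0,0,-0.8],"angular": [0,0,0]},{"dp": [0,0,-0.8],"angular": [0,0,0]},{"dp": [0.5,0,-0.6],"angular": [0,0,0]},{"dp": [0.7,0,0],"angular": [0,0,0]},{"dp": [0.7,0,0],"angular": [0,0,0]},{"dp": [0,0,0],"angular": [0,0,0]},{"dp": [0,0,0],"angular": [0,0,0]}]'

```text
time: 17.13
ee_pos: [0.3764, 0.1609, 0.1904]
tcp_rot: [0.094, 3.139, 0.0]
force: [0.2, -0.6, -0.4]
opening: 0.0005
finger_force: 0.0
```

Run:
```python
from h import *
o=telemetry.get_obs();print(o["time"],o["ee_pos"],o["force"])
s6=cv2.imread("pics/s6.png");s=viewer.capture("scene");cv2.imwrite("pics/s7.png",s)
# scene camera: dark pad position before/after; shift of ring/base patch between pictures
K=viewer.camera_info("scene")["camera_matrix"];E=viewer.camera_info("scene")["extrinsics"]
pj=lambda P:(lambda x:x[:2]/x[2])(K@(E[:3,:3]@np.array(P)+E[:3,3]))
print("pad open/locked expected",pj([.4397,.1567,.097]),pj([.4341,.1570,.076]))
for n,im in(("s6",s6),("s7",s)):
    g=im[222:248,225:245].max(2);m=g<75;v,u=np.where(m);print(n,"dark centroid",u.mean()+225,v.mean()+222,m.sum())
for nm,(u,v,w,h) in dict(block=(208,222,18,14),head=(208,206,20,16),base=(202,224,14,20)).items():
    r_=cv2.matchTemplate(s[v-5:v+h+5,u-5:u+w+5],s6[v:v+h,u:u+w],cv2.TM_CCOEFF_NORMED);_,mx,_,l=cv2.minMaxLoc(r_);print(nm,mx,np.array(l)-5)
```

```text
17.1333 [0.3764 0.1609 0.1904] [ 0.2092 -0.5627 -0.3781]
pad open/locked expected [232.5634 232.5102] [234.6967 239.1053]
s6 dark centroid 237.84615384615384 227.56923076923076 130
s7 dark centroid 238.3709677419355 229.75806451612902 124
block 0.9723069667816162 [0 0]
head 0.7297765016555786 [0 0]
base 0.9994512796401978 [0 0]
```

The base, block and head haven't moved. I'll confirm the pad's drop by template matching.

Run:
```python
import cv2,numpy as np
a=cv2.imread("pics/s6.png")[222:252,220:246].max(2);b=cv2.imread("pics/s7.png")[222:252,220:246].max(2)
for n,g in(("s6",a),("s7",b)):
    print(n);print("\n".join("".join("#" if v<60 else "+" if v<120 else "." for v in r) for r in g))
```

```text
s6
.......+##################
........++################
..........++##############
............+#############
.............++###########
...............+##########
...+++..........++########
..+..++...........+#######
.++++++......++....++#####
++++++++++..+###.....++###
++++++++++++####+......++#
+#.....++++#####........+#
++........+####+........+#
++........+###+........++#
...........+++........+++#
.....................++++#
....................+++++#
..........+......++++++++#
................+++++++++#
++............++++++++++++
+++..........++++++++++++#
...++.......++++++++++++++
....++.....+++++++++++++++
......++..+++++++++++++++#
.......+++++++++++++++++##
........++++++++++++++++##
.........+++++++++++++####
........+++++++++++++###+#
......++++++++++++++######
.....+++++++++++++########
s7
.......+++++++++++++#####+
........++++++++++++#####+
..........++++++++++#####+
...........+++++++++######
.............+++++++######
..............++++++######
...+++..........+++#######
..+..++...........+#######
.++..++............++#####
+..++++..............++###
++++++.................++#
+#+.++++................+#
+#...+++++..............+#
++.....++++............++#
........+++++..++.....+++#
..........+++++##+...++++#
...........++#####+++++++#
..........++######+++++++#
...........+#####++++++++#
++..........+###++++++++++
+++..........+++++++++++++
...++.......++++++++++++++
....++.....+++++++++++++++
......++..+++++++++++++++#
.......+++++++++++++++++##
........+++++++++++++++###
.........++++++++++++#####
........++++++++++++######
......+++++++++++++#######
.....+++++++++++++########
```

The pad moved from about (233,232.7) to (235,239.3), matching the expected locked shift of (+2.1,+6.6) px. Handing in.

```bash
python3 -c "
from station import r
print(r.hand_in())"
```

```text
the job is handed in; nothing more can be done
None
```

The gauge stands flat across the mould rim with its probe over the middle of the well and touching the mortar about 16 mm down. Its lever is folded to the stop, and the job was handed in at about 17 s; lowering pressed the mortar with up to about 17 N before the fingers slipped, so the touch was firmer than gentle.

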